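# Power up the camp beacon and run its test

## Task

Bring the beacon up by pressing its controls in this order: push the green plunger on the blue cell pack fully in, then push the white-marked raised end of the black rocker on the grey switch box fully down, then press the yellow test key beside the white dome right down, keep it down for at least one second and let it go. Press with the closed fingertips: pick nothing up, leave the cell pack and everything else on the bench where they are, and do not press the red distress button.

Things in the scene. Friction and masses are not known exactly. Their poses are not given: they have to be found in the camera images.
- pack: Squat blue lithium cell pack, loose on the bench, 100 (x) x 130 (y) x 66 mm tall, 0.95 kg nominal; origin at the centre of its underside. On its top, 25 mm towards its +y, a black bezel (48 mm across, top 70 mm above the bench) carries the green plunger. It may not be slid or lifted by more than 15 mm.
- plunger (a joint): Green isolator plunger of the cell pack, a cylinder 32 mm across: how far it is pushed in, 0 = out (16 mm proud of the bezel, top 86 mm above the bench), 0.008 m = fully in (a hard stop, still 8 mm proud). It slides straight down against about 3 N of friction and stays where it is left. It may start up to 1.5 mm in.
- plunger_top (a point): Centre of the green plunger's flat top; moves with it.
- switchbox: Grey switch box fixed to the bench, 110 (x) x 170 (y) x 55 mm tall; origin at the centre of its underside. The rocker lies 40 mm towards its -y, the red distress button 50 mm towards its +y.
- rocker (a joint): Black rocker plate on the switch box, 66 mm along the box's x, 34 mm wide, 10 mm thick, pivoted about its middle 69 mm above the bench (axis along the box's y): 0 = off, its +x end (white stripe) raised by 0.2 rad; 0.4 rad = on, that end fully down against a hard stop. About 2 to 3 N pressed at the stripe moves it; it stays where it is left. It may start up to 0.05 rad on.
- rocker_on (a point): Centre of the white stripe on the rocker's top face, 24 mm from the pivot: the place to press. About 79 mm above the bench when off, it goes down about 9.5 mm as the rocker is thrown.
- distress (a joint): Red distress button (28 mm across) on the switch box: 0 = out, 0.006 m = fully pressed; sprung. Must not be pressed.
- distress_top (a point): Centre of the red distress button's top.
- beacon: Beacon head fixed to the bench: aluminium base plate 150 (x) x 230 (y) x 12 mm thick, origin at the centre of its underside. A white fibreglass dome 128 mm across, its top 97 mm above the bench, stands 45 mm towards its +y; the yellow test key on a small grey riser 78 mm towards its -y.
- key (a joint): Yellow test key, a round sprung push button 30 mm across: 0 = out, 0.006 m = fully down (about 5 N, then a hard stop). It springs back when let go.
- key_top (a point): Centre of the yellow key's top; moves with it. 48 mm above the bench when out, 42 mm when fully down; its round black housing (46 mm across) stands 38 mm above the bench.
- ice_screw: Matte black ice screw lying loose, 165 mm long, 23 mm tall; origin under its middle. Bystander.
- mug: Blue mug, loose, 76 mm across, 85 mm tall; origin at the centre of its underside. Bystander.
- spare_cell: Silver spare cell standing upright, loose, 34 mm across, 63 mm tall; origin at the centre of its underside. Bystander.
- screwdriver: Red-handled screwdriver lying loose on the bench, about 200 mm long, 26 mm tall; origin under its middle. Bystander.
- gasket: Black rubber ring lying flat, loose, 80 mm across, 12 mm tall. Bystander.
- socket: Brass bayonet socket on a steel post fixed to the bench, base 72 mm across, 119 mm tall; origin at the centre of its underside. Bystander.

How it is judged:
By the outcome, as a careful person would: the job done as asked, in the order asked, and still so for the second after the job is handed in, with the robot touching nothing.
It also fails if it takes over 51 s, if anything falls off the work surface, if the arm or the gripper's body presses on something with over 40 N, if the wrist force passes 120 N, or if a joint passes its speed limit or range.

## Robot

A 6-joint arm with a two-finger parallel gripper is mounted at the origin on the work surface. World frame = base frame: x ahead of the robot, y to its left, z up, the work surface at z = 0. Lengths are in m, angles in rad, forces in N, time in s.
With the tool pointing down it reaches from about 0.25 to 0.775 m from the base axis. Payload 4 kg.
Tool frame: the origin (TCP) lies between the finger pads; the fingertips stand 25 mm ahead of it and the grasp point (between the pads) lies 6 mm ahead of it (robot.tip_reach is the z of the fingertips in the tool frame, in m); z points along the fingers, y is the line along which they close (so a half turn about z gives the same grasp; the last joint's range is limited). The gripper opens to 94 mm and grips with 3 to 60 N. Pads are 16 mm wide; open, the fingers measure 119 mm over their backs; the gripper's body (75 mm by 177 mm) begins 78 mm behind the grasp point.
Start: joints at [-1.304, 0.087, 1.371, -0, 1.684, -0.103], TCP at [0.199, -0.513, 0.201] pointing down, gripper open.
Joint ranges: [-3.1, 3.1], [-0.76, 2.03], [0.27, 2.55], [-1.08, 4.22], [0.17, 2.65], [-2.57, 2.57]. Speed limits (rad/s): [2.79, 2.79, 3.14, 3.14, 3.14, 3.14].

## Interface

Orientations are given as [roll, pitch, yaw] about the fixed x, y, z axes, in that order (R = Rz(yaw) Ry(pitch) Rx(roll)).
In Python, from bench import robot gives the robot as it stands. The module is installed in compiled form; this text tells all that it offers.
- The arm moves only by the shell command python3 -m handwheel 'ROWS'. ROWS is JSON, a list of rows, each a list of 3 entries, a list of its own where there are three numbers: the turn, a rotation vector about the world's x, y, z in units of 90 degrees (1.0 is 90 degrees), then the shift along the world's x, y, z in units of 0.05 m (1.0 is 0.05 m), then the closure, from 0 (fully open) to 1 (shut). A call has 1 to 5 rows; each row shifts and turns the commanded pose from where the row before left it; what a row does not reach is not made up. A row lasts 1/10 s, in which the tool goes at most 50 mm and 8.59 degrees, less where a joint would pass 70% of its speed; a pose out of reach is approached as far as the arm can. A call with a number of a shift or a turn outside -1 to 1 is refused whole. A call with a gripper value outside its range is refused whole. The fingers move at their own pace and stop on an object; the grip force is fixed at half the most. Time passes only in rows, so rows that do not move let the fingers close. It gives the time, the measured TCP pose, the force, the opening and the grip force at its end, in the units of the state.
- robot.get_obs(): the state, without advancing time (a new reading comes with each control period).
- robot.snapshot(name): name is "side" or "top"; returns (picture, depth): 420x560x3 uint8, red, green, blue; 420x560 float32, m along the optical axis (not along the pixel's ray), 0 where there is no reading.
- robot.calibration(name): a dict with "mtx" (3x3 intrinsics, pixels), "extrinsics" (4x4, takes a point from camera to world coordinates). Camera axes: x right, y down, z forward; pixel columns grow to the right and rows downward; lengths in m; the calibration is good to about 2 mm. A picture is of the moment at which its call begins. calibration takes no time and is no camera call.
- robot.close_job(): hands the job in; it is judged then, once.
Trained networks look in the newest picture that a camera, given by its name, has taken for a name from the list of things; names that differ only in an ending like _2 or _b are one class to them, and where a whole thing is asked for, a point or a joint stands for the part that bears it (a point fixed in the world has none). Each returns a list of dicts, best first, with "p" (0 to 1); they miss things now and then, are a little off and sometimes report something else, mostly with a low value. They report only what shows in the picture. A call takes as long as a camera call.
- robot.boxes_of(query, camera): "bbox" ([left, top, right, bottom] in pixels, round what is visible of it).
The state is a dict: "time": time; "joint_positions": joint angles; "qvel": joint speeds; "joint_torque": joint torques, N m; "tool_pos": TCP position; "ee_rot": TCP orientation; "wrist_force": force on the tool from outside, world axes, zero at the start; "wrist_torque": the same for the moment, N m; "width": finger opening in m; "finger_force": force on a finger pad.
Only numpy, scipy, OpenCV 4.12 (cv2) and the standard library are available. Lean on these libraries where they do the work, as an engineer would, in place of code of your own. Each camera call takes 0.05 s, during which the arm holds its last target. There are 200 camera calls.

## Working session

There is one attempt and no reset: what is moved stays moved. The work goes in short steps, Python scripts to look and compute and a shell command to move; the robot and the scene stay as the last step left them, time stands still between calls to the robot, and variables do not carry over. Pictures are saved under pics/ and viewed, at most 10 in all, crops included, and the job is handed in when it is done.

```bash
mkdir -p pics; python3 - <<'E'
from bench import robot
import cv2,numpy as np
for n in("top","side"):
    p,d=robot.snapshot(n); cv2.imwrite(f"pics/{n}0.png",p[:,:,::-1])
    c=robot.calibration(n);K=c["mtx"];T=c["extrinsics"]
    np.savez(n+"0.npz",p=p,d=d,K=K,T=T)
    print(n,np.round(T[:3,3],3),np.round(T[:3,2],2))
    for q in("plunger_top","rocker_on","key_top","distress_top","pack","switchbox","beacon","mug","socket","spare_cell"):
        for r in robot.boxes_of(q,n)[:2]:
            b=r["bbox"];u=(b[0]+b[2])/2;v=(b[1]+b[3])/2
            z=float(d[int(v),int(u)]);w=T@np.append(z*np.linalg.inv(K)@[u,v,1],1)
            print(q,round(r["p"],2),np.round(b),np.round(w[:3],3))
o=robot.get_obs();print(o["time"],o["tool_pos"],o["ee_rot"],robot.tip_reach)
E
```

```text
top [ 0.395 -0.021  1.026] [ 0.19  0.   -0.98]
plunger_top 0.51 [388. 238. 404. 255.] [ 0.495 -0.261  0.087]
rocker_on 0.94 [283. 183. 298. 215.] [ 0.607 -0.042  0.076]
rocker_on 0.51 [345. 163. 363. 186.] [ 0.662 -0.186  0.063]
key_top 0.74 [246. 196. 256. 210.] [0.6   0.043 0.081]
key_top 0.72 [165. 264. 176. 278.] [0.46  0.224 0.051]
pack 0.72 [374. 224. 438. 276.] [ 0.489 -0.285  0.075]
pack 0.51 [258. 112. 291. 155.] [ 0.764 -0.012  0.061]
switchbox 0.78 [234. 175. 315. 235.] [ 0.599 -0.006  0.055]
switchbox 0.59 [257. 291. 334. 314.] [ 0.385 -0.047  0.004]
beacon 0.78 [ 83. 214. 200. 307.] [0.485 0.289 0.048]
mug 0.69 [127. 151. 177. 194.] [0.698 0.283 0.005]
socket 0.84 [259. 112. 288. 152.] [ 0.758 -0.009  0.09 ]
spare_cell 0.86 [344. 163. 362. 185.] [ 0.664 -0.185  0.059]
side [0.254 0.763 0.616] [ 0.32 -0.78 -0.53]
plunger_top 0.43 [342. 168. 354. 179.] [ 0.489 -0.252  0.08 ]
key_top 0.5 [272. 315. 292. 332.] [0.463 0.235 0.047]
distress_top 0.75 [270. 317. 290. 333.] [0.464 0.239 0.047]
distress_top 0.55 [246. 229. 261. 237.] [0.596 0.054 0.076]
pack 0.6 [320. 160. 380. 210.] [ 0.477 -0.231  0.063]
switchbox 0.87 [224. 202. 300. 276.] [0.581 0.05  0.063]
beacon 0.62 [160. 304. 329. 420.] [0.472 0.353 0.078]
mug 0.63 [130. 265. 184. 338.] [0.661 0.29  0.072]
socket 0.58 [180. 181. 211. 241.] [ 0.766 -0.008  0.05 ]
spare_cell 0.73 [340. 167. 353. 181.] [ 0.491 -0.252  0.079]
spare_cell 0.7 [259. 177. 274. 204.] [ 0.665 -0.169  0.039]
1.1 [ 0.19878397 -0.51282584  0.20127017] [ 3.14157652e+00 -6.67402049e-06  3.69807981e-01] 0.025
```

View pics/top0.png

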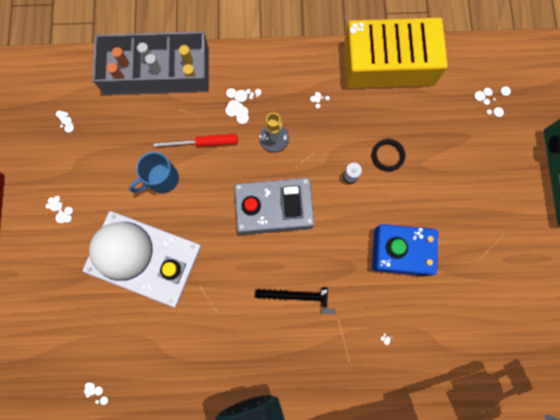

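View pics/side0.png

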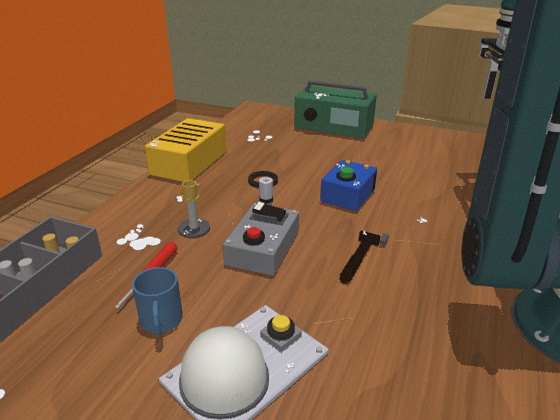

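The top view shows the green plunger at about (398,247), the white rocker stripe at (291,190), the red button at (251,205) and the yellow key at (170,269). The side view agrees. I'll refine these with colour centroids and the known heights.

```bash
python3 - <<'E'
import cv2,numpy as np
R={"plunger":((45,80),120,60,{"top":(398,247),"side":(347,173)},.0855),
"key":((22,34),150,120,{"top":(170,269),"side":(281,324)},.048),
"red":((0,6),150,100,{"top":(251,205),"side":(254,233)},.07),
"stripe":((0,180),-60,170,{"top":(291,190),"side":(261,206)},.079)}
for n in("top","side"):
    f=np.load(n+"0.npz");K,T,d=f["K"],f["T"],f["d"];h=cv2.cvtColor(f["p"],cv2.COLOR_RGB2HSV)
    for k,(H,s,v,c,z) in R.items():
        m=(h[...,0]>=H[0])&(h[...,0]<=H[1])&(h[...,2]>v)&((h[...,1]>s) if s>0 else (h[...,1]<-s))
        g=np.zeros_like(m);x,y=c[n];g[y-12:y+13,x-13:x+14]=1;m&=g
        L,lab,st,ce=cv2.connectedComponentsWithStats(m.astype(np.uint8))
        i=1+np.argmax(st[1:,4]);pts=np.argwhere(lab==i)[:,::-1]
        P=T[:3,:3]@(np.linalg.inv(K)@np.c_[pts,np.ones(len(pts))].T*d[pts[:,1],pts[:,0]])+T[:3,3:]
        zt=np.percentile(P[2],80);t=P[:,P[2]>zt-.006]
        r=T[:3,:3]@np.linalg.inv(K)@np.append(ce[i],1);w=T[:3,3]+r*(z-T[2,3])/r[2]
        print(n,k,ce[i].round(1),st[i],"plane",w.round(4),"cloud",np.median(t,1).round(4),"mid",((t.max(1)+t.min(1))/2).round(4))
E
```

```text
top plunger [398.  246.5] [390 239  17  16 220] plane [ 0.4956 -0.2654  0.0855] cloud [ 0.4962 -0.2654  0.0864] mid [ 0.4965 -0.2652  0.0862]
top key [168.6 268.7] [162 262  14  15 169] plane [0.4656 0.2285 0.048 ] cloud [0.4654 0.2279 0.0491] mid [0.4662 0.2287 0.0494]
top red [250.5 204. ] [244 198  14  13 148] plane [0.6001 0.0457 0.07  ] cloud [0.5985 0.0459 0.0784] mid [0.5991 0.0463 0.0786]
top stripe [294.  186.2] [278 178  27  25 170] plane [ 0.6351 -0.0506  0.079 ] cloud [ 0.647  -0.0585  0.0563] mid [ 0.6319 -0.0446  0.0566]
side plunger [346.  172.1] [340 167  13  11 121] plane [ 0.4931 -0.2489  0.0855] cloud [ 0.496  -0.2593  0.0836] mid [0.3827 0.2409 0.3477]
side key [280.4 323. ] [272 315  18  17 241] plane [0.4654 0.2354 0.048 ] cloud [0.4662 0.2332 0.0471] mid [0.3678 0.4888 0.3293]
side red [253.1 232.3] [247 227  14  12 127] plane [0.6013 0.0451 0.07  ] cloud [0.5992 0.0502 0.0757] mid [0.5998 0.0473 0.0746]
side stripe [258.5 205.5] [254 202  10   8  48] plane [ 0.6276 -0.0397  0.079 ] cloud [ 0.6286 -0.0423  0.0772] mid [ 0.6288 -0.0415  0.0773]
```

```bash
python3 -m handwheel '[[[0,0,-0.047],[0.6,0.5,0],1],[[0,0,-0.047],[0.6,0.5,0],1],[[0,0,-0.047],[0.6,0.5,0],1],[[0,0,-0.047],[0.6,0.5,0],1],[[0,0,-0.047],[0.6,0.5,0],1]]'; python3 -m handwheel '[[[0,0,0],[0.6,0.5,0],1],[[0,0,0],[0.6,0.5,0],1],[[0,0,0],[0.6,0.5,0],1],[[0,0,0],[0.6,0.5,0],1],[[0,0,0],[0.54,0.48,0],1]]'; python3 -m handwheel '[[[0,0,0],[0,0,0],1],[[0,0,0],[0,0,0],1],[[0,0,0],[0,0,0],1]]'
```

```text
time: 1.6
tool_pos: [0.3498, -0.3868, 0.2014]
ee_rot: [3.141, -0.0, -0.003]
wrist_force: [1.3, -0.1, 0.3]
width: 0.0579
finger_force: 0.0
time: 2.1
tool_pos: [0.497, -0.2625, 0.2013]
ee_rot: [3.141, -0.0, 0.001]
wrist_force: [0.2, -0.3, 0.2]
width: 0.0174
finger_force: 0.0
time: 2.4
tool_pos: [0.4951, -0.2646, 0.2013]
ee_rot: [3.141, 0.001, -0.0]
wrist_force: [-0.6, 0.2, -0.2]
width: 0.0003
finger_force: 0.0
```

```bash
python3 -m handwheel '[[[0,0,0],[0,0,-0.56],1],[[0,0,0],[0,0,-0.56],1],[[0,0,0],[0,0,-0.52],1],[[0,0,0],[0,0,0],1]]'; python3 -m handwheel '[[[0,0,0],[0,0,-0.04],1],[[0,0,0],[0,0,-0.04],1],[[0,0,0],[0,0,-0.04],1],[[0,0,0],[0,0,-0.04],1],[[0,0,0],[0,0,-0.04],1]]'; python3 -m handwheel '[[[0,0,0],[0,0,-0.02],1],[[0,0,0],[0,0,-0.02],1],[[0,0,0],[0,0,-0.02],1],[[0,0,0],[0,0,0],1]]'
```

```text
time: 2.8
tool_pos: [0.4923, -0.2634, 0.1149]
ee_rot: [-3.137, 0.008, -0.002]
wrist_force: [-0.7, -0.4, 0.1]
width: 0.0003
finger_force: 0.0
time: 3.3
tool_pos: [0.4961, -0.2641, 0.1099]
ee_rot: [3.141, -0.001, 0.001]
wrist_force: [-0.2, -0.5, -0.3]
width: 0.0003
finger_force: 0.0
time: 3.7
tool_pos: [0.4957, -0.2637, 0.1061]
ee_rot: [-3.141, 0.0, 0.001]
wrist_force: [-0.8, -0.5, 0.4]
width: 0.0007
finger_force: 0.0
```

```bash
python3 -m handwheel '[[[0,0,0],[0,0,-0.02],1],[[0,0,0],[0,0,-0.02],1]]'; python3 -m handwheel '[[[0,0,0],[0,0,-0.02],1],[[0,0,0],[0,0,-0.02],1]]';  python3 -m handwheel '[[[0,0,0],[0,0,-0.02],1],[[0,0,0],[0,0,0],1]]'
```

```text
time: 3.9
tool_pos: [0.4958, -0.2638, 0.1043]
ee_rot: [3.141, -0.0, 0.001]
wrist_force: [-0.1, -0.4, 0.2]
width: -0.0001
finger_force: 0.0
time: 4.1
tool_pos: [0.4958, -0.2638, 0.1022]
ee_rot: [3.142, 0.0, 0.001]
wrist_force: [0.3, 0.4, 0.6]
width: 0.0001
finger_force: 0.0
time: 4.3
tool_pos: [0.4957, -0.2638, 0.1011]
ee_rot: [-3.141, 0.0, 0.001]
wrist_force: [-0.6, -0.3, -0.7]
width: 0.0008
finger_force: 0.0
```

```bash
python3 - <<'E'
from bench import robot
import cv2,numpy as np
a,_=robot.snapshot("top");b,_=robot.snapshot("side")
f=lambda p,x,y:cv2.resize(p[y:y+100,x:x+100],(400,400),interpolation=cv2.INTER_CUBIC)
cv2.imwrite("pics/press1.png",np.hstack([f(a,350,200),f(b,300,120)])[:,:,::-1])
print(robot.get_obs()["wrist_force"])
E
```

```text
[ 0.01026567  0.12263553 -0.96424007]
```

View pics/press1.png

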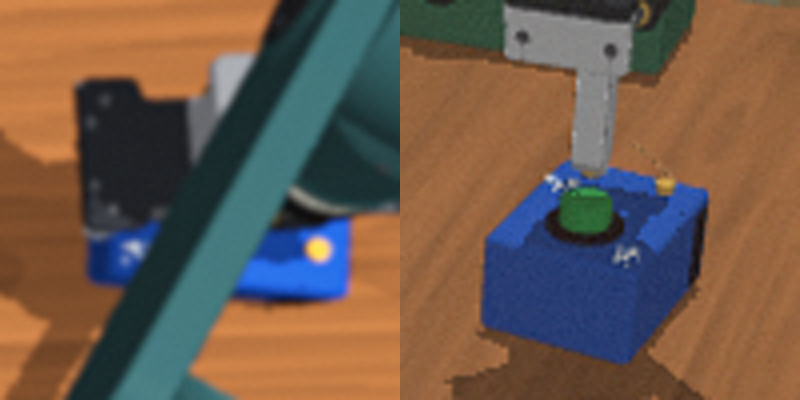

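The side crop shows the closed fingertips ending at about side pixel (347,162), just above or behind a plunger that is still out. I'll measure the fingertips in depth.

```bash
python3 - <<'E'
from bench import robot
import numpy as np
c=robot.calibration("side");K,T=c["mtx"],c["extrinsics"]
_,d=robot.snapshot("side")
W=lambda u,v:(T[:3,:3]@np.linalg.inv(K)@[u,v,1]*d[v,u]+T[:3,3]).round(4)
for v in range(138,182,3):print(v,*[W(u,v) for u in(344,347,350)])
for p in([.4957,-.2638,.0761],[.4957,-.2638,.1011],[.496,-.264,.0855]):
    q=K@(T[:3,:3].T@(np.array(p)-T[:3,3]));print(p,q[:2]/q[2])
print(robot.get_obs())
E
```

```text
138 [ 0.5045 -0.2486  0.1713] [ 0.4977 -0.2497  0.172 ] [ 0.4753 -0.1837  0.202 ]
141 [ 0.5046 -0.2514  0.1627] [ 0.4971 -0.2498  0.1646] [ 0.4914 -0.2553  0.1633]
144 [ 0.5042 -0.2523  0.1549] [ 0.4969 -0.2511  0.1566] [ 0.4899 -0.2512  0.1578]
147 [ 0.5035 -0.2516  0.1477] [ 0.4961 -0.2503  0.1495] [ 0.4892 -0.2507  0.1506]
150 [ 0.5024 -0.2495  0.1412] [ 0.4955 -0.2505  0.142 ] [ 0.489  -0.2527  0.1422]
153 [ 0.502  -0.2501  0.1334] [ 0.4943 -0.2476  0.1358] [ 0.4879 -0.2507  0.1356]
156 [ 0.5023 -0.2538  0.1239] [ 0.4945 -0.2511  0.1266] [ 0.4884 -0.2556  0.1257]
159 [ 0.5011 -0.2514  0.1175] [ 0.4939 -0.2513  0.1188] [ 0.4862 -0.2487  0.1214]
162 [ 0.5029 -0.2613  0.1048] [ 0.4946 -0.2567  0.1084] [ 0.4865 -0.253   0.1116]
165 [ 0.5178 -0.3252  0.0645] [ 0.5107 -0.328   0.0646] [ 0.5036 -0.3304  0.0649]
168 [ 0.5039 -0.2702  0.0844] [ 0.4971 -0.2727  0.0846] [ 0.4913 -0.2795  0.0825]
171 [ 0.4999 -0.2563  0.0837] [ 0.4924 -0.2555  0.0855] [ 0.4866 -0.2617  0.0837]
174 [ 0.4971 -0.2472  0.0805] [ 0.4914 -0.2536  0.0786] [ 0.4847 -0.2564  0.0786]
177 [ 0.4964 -0.2469  0.0728] [ 0.
[... 311 characters left out ...]
_positions': array([-5.89985406e-01,  1.53261641e-01,  1.49721972e+00, -7.49782053e-05,
        1.49099837e+00,  9.80212382e-01]), 'qvel': array([-1.63898616e-04, -2.42956376e-04, -1.86860567e-03, -2.76739614e-05,
       -7.13467492e-04, -3.01499779e-04]), 'joint_torque': array([-6.99789816e-04, -3.57861400e+01, -2.92309839e+01,  5.38958330e-02,
       -5.11862466e-02, -3.61142361e-05]), 'tool_pos': array([ 0.49579525, -0.26386904,  0.1013371 ]), 'ee_rot': array([ 3.14146769e+00, -5.21731333e-05,  6.04513616e-04]), 'wrist_force': array([-0.43137104, -0.5718746 , -0.09797262]), 'wrist_torque': array([ 0.05790873, -0.02360361,  0.01945475]), 'finger_force': 0.0, 'width': 0.0005323926936229766}
```

The fingertips are really at z ≈ 0.10, about level with the reported TCP and 25 mm higher than tip_reach implied. Nothing has been touched yet, so I'll continue down by feel.

```bash
python3 -m handwheel '[[[0,0,0],[0,0,-0.1],1],[[0,0,0],[0,0,-0.1],1],[[0,0,0],[0,0,-0.04],1],[[0,0,0],[0,0,0],1]]'; for i in 1; do :; done; python3 -m handwheel '[[[0,0,0],[0,0,-0.02],1],[[0,0,0],[0,0,-0.02],1],[[0,0,0],[0,0,-0.02],1],[[0,0,0],[0,0,-0.02],1]]'; python3 -m handwheel '[[[0,0,0],[0,0,-0.02],1],[[0,0,0],[0,0,-0.02],1]]'; python3 -m handwheel '[[[0,0,0],[0,0,-0.02],1],[[0,0,0],[0,0,-0.02],1]]'
```

```text
time: 4.85
tool_pos: [0.4954, -0.2636, 0.0884]
ee_rot: [-3.141, 0.001, 0.001]
wrist_force: [0.3, -0.0, 0.2]
width: 0.0008
finger_force: 0.0
time: 5.25
tool_pos: [0.4958, -0.2639, 0.0853]
ee_rot: [3.141, -0.0, 0.001]
wrist_force: [-0.6, -0.1, -0.3]
width: 0.0004
finger_force: 0.0
time: 5.45
tool_pos: [0.4958, -0.2639, 0.0833]
ee_rot: [3.141, -0.0, 0.001]
wrist_force: [0.1, -0.0, 0.2]
width: 0.0005
finger_force: 0.0
time: 5.65
tool_pos: [0.4958, -0.2638, 0.0813]
ee_rot: [3.141, 0.0, 0.001]
wrist_force: [-0.7, 0.2, 3.3]
width: 0.0001
finger_force: 1.4
```

```bash
python3 -m handwheel '[[[0,0,0],[0,0,-0.02],1],[[0,0,0],[0,0,-0.02],1],[[0,0,0],[0,0,-0.02],1],[[0,0,0],[0,0,-0.02],1]]'; python3 -m handwheel '[[[0,0,0],[0,0,-0.02],1],[[0,0,0],[0,0,0],1]]';python3 -m handwheel '[[[0,0,0],[0,0,-0.02],1],[[0,0,0],[0,0,0],1]]'
```

```text
time: 6.05
tool_pos: [0.4958, -0.2639, 0.0775]
ee_rot: [3.141, -0.0, 0.001]
wrist_force: [-0.8, 0.6, 2.8]
width: 0.0005
finger_force: 1.4
time: 6.25
tool_pos: [0.4958, -0.2638, 0.0761]
ee_rot: [3.142, 0.0, 0.001]
wrist_force: [0.3, 1.1, 2.0]
width: 0.0005
finger_force: 1.0
time: 6.45
tool_pos: [0.4958, -0.2638, 0.0752]
ee_rot: [3.142, 0.0, 0.001]
wrist_force: [0.1, 0.5, 2.8]
width: 0.0003
finger_force: 1.0
```

```bash
python3 -m handwheel '[[[0,0,0],[0,0,-0.02],1],[[0,0,0],[0,0,0],1]]'; python3 -m handwheel '[[[0,0,0],[0,0,-0.01],1],[[0,0,0],[0,0,0],1]]'
```

```text
time: 6.65
tool_pos: [0.4958, -0.2638, 0.0741]
ee_rot: [3.142, 0.0, 0.001]
wrist_force: [-0.6, 0.3, 1.6]
width: 0.0005
finger_force: 1.0
time: 6.85
tool_pos: [0.4958, -0.2638, 0.0741]
ee_rot: [3.141, -0.0, 0.001]
wrist_force: [-1.4, 0.3, 3.2]
width: 0.0004
finger_force: 2.0
```

```bash
python3 -m handwheel '[[[0,0,0],[0,0,-0.02],1],[[0,0,0],[0,0,0],1]]'; python3 -m handwheel '[[[0,0,0],[0,0,-0.02],1],[[0,0,0],[0,0,0],1]]'
```

```text
time: 7.05
tool_pos: [0.4959, -0.2639, 0.0741]
ee_rot: [3.141, -0.0, 0.001]
wrist_force: [-3.1, 2.2, 8.1]
width: 0.0002
finger_force: 3.8
time: 7.25
tool_pos: [0.4959, -0.2639, 0.074]
ee_rot: [3.141, -0.001, 0.001]
wrist_force: [-3.1, 2.4, 11.2]
width: 0.0001
finger_force: 5.5
```

```bash
python3 -m handwheel '[[[0,0,0],[0,0,0.6],1],[[0,0,0],[0,0,0.8],1],[[0,0,0],[0.44,0.74,0],1],[[0,0,0],[0.44,0.74,0],1],[[0,0,0],[0.44,0.74,0],1]]'; python3 -m handwheel '[[[0,0,0],[0.44,0.74,0],1],[[0,0,0],[0.44,0.74,0],1],[[0,0,0],[0.46,0.72,0],1],[[0,0,0],[0,0,0],1],[[0,0,0],[0,0,0],1]]'
python3 - <<'E'
from bench import robot
import cv2,numpy as np
a,_=robot.snapshot("top");b,_=robot.snapshot("side")
f=lambda p,x,y:cv2.resize(p[y:y+100,x:x+100],(400,400),interpolation=cv2.INTER_CUBIC)
cv2.imwrite("pics/p2.png",np.hstack([f(a,350,200),f(b,220,140)])[:,:,::-1])
E
```

```text
time: 7.75
tool_pos: [0.5625, -0.1521, 0.1416]
ee_rot: [3.141, -0.001, -0.001]
wrist_force: [0.6, 0.7, -0.5]
width: 0.0005
finger_force: 0.0
time: 8.25
tool_pos: [0.6288, -0.0422, 0.1406]
ee_rot: [3.141, 0.002, 0.003]
wrist_force: [0.7, -0.2, -0.2]
width: 0.0006
finger_force: 0.0
```

View pics/p2.png

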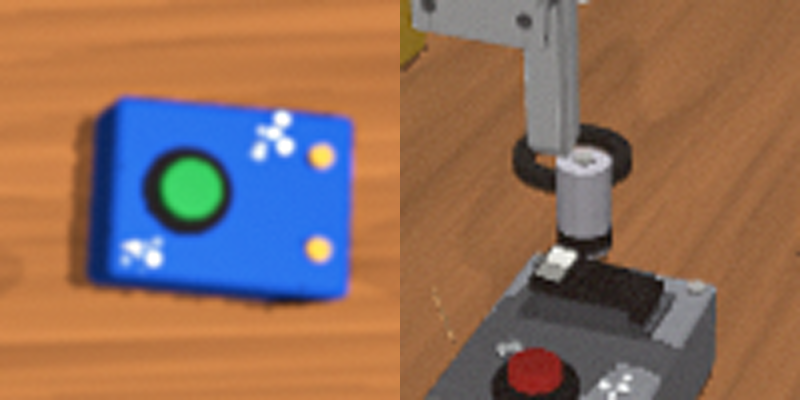

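The plunger is in, the pack at top pixel (400,248) hasn't moved, and the fingertips are above the white stripe. Next is the rocker.

```bash
python3 -m handwheel '[[[0,0,0],[0,0,-0.5],1],[[0,0,0],[0,0,-0.5],1],[[0,0,0],[0,0,-0.13],1],[[0,0,0],[0,0,0],1]]'; python3 -m handwheel '[[[0,0,0],[0,0,-0.04],1],[[0,0,0],[0,0,-0.04],1],[[0,0,0],[0,0,-0.04],1],[[0,0,0],[0,0,-0.04],1],[[0,0,0],[0,0,0],1]]'; python3 -m handwheel '[[[0,0,0],[0,0,-0.03],1],[[0,0,0],[0,0,-0.03],1],[[0,0,0],[0,0,-0.03],1],[[0,0,0],[0,0,-0.03],1],[[0,0,0],[0,0,0],1]]'; python3 -m handwheel '[[[0,0,0],[0,0,-0.02],1],[[0,0,0],[0,0,-0.02],1],[[0,0,0],[0,0,0],1]]'
```

```text
time: 8.75
tool_pos: [0.6274, -0.044, 0.0839]
ee_rot: [-3.141, 0.003, -0.001]
wrist_force: [-0.4, 0.2, 0.2]
width: 0.0005
finger_force: 0.0
time: 9.25
tool_pos: [0.6287, -0.0427, 0.0772]
ee_rot: [3.142, 0.0, 0.001]
wrist_force: [0.1, 0.3, 0.8]
width: 0.0005
finger_force: 0.0
time: 9.75
tool_pos: [0.6293, -0.0428, 0.0716]
ee_rot: [3.141, -0.001, 0.001]
wrist_force: [0.4, 0.1, 1.0]
width: 0.0006
finger_force: 0.8
time: 10.05
tool_pos: [0.6293, -0.0428, 0.0697]
ee_rot: [3.141, -0.001, 0.001]
wrist_force: [1.8, -0.1, 2.1]
width: 0.0005
finger_force: 1.4
```

```bash
python3 -m handwheel '[[[0,0,0],[0,0,-0.02],1],[[0,0,0],[0,0,-0.02],1],[[0,0,0],[0,0,0],1]]'; python3 -m handwheel '[[[0,0,0],[0,0,-0.02],1],[[0,0,0],[0,0,-0.02],1],[[0,0,0],[0,0,0],1]]'; python3 -m handwheel '[[[0,0,0],[0,0,-0.02],1],[[0,0,0],[0,0,0],1]]'
```

```text
time: 10.35
tool_pos: [0.6295, -0.0429, 0.0677]
ee_rot: [3.141, -0.002, 0.001]
wrist_force: [3.4, 0.0, 3.6]
width: 0.0001
finger_force: 2.1
time: 10.65
tool_pos: [0.6297, -0.0429, 0.0665]
ee_rot: [3.141, -0.002, 0.001]
wrist_force: [3.5, 1.1, 6.3]
width: 0.0005
finger_force: 3.5
time: 10.85
tool_pos: [0.6297, -0.0429, 0.0663]
ee_rot: [3.141, -0.003, 0.001]
wrist_force: [1.8, 1.7, 8.8]
width: 0.0005
finger_force: 4.7
```

```bash
python3 -m handwheel '[[[0,0,0],[0,0,-0.03],1],[[0,0,0],[0,0,0],1],[[0,0,0],[0,0,0],1]]'; python3 -m handwheel '[[[0,0,0],[0,0,0.7],1],[[0,0,0],[0,0,0.8],1],[[0,0,0],[-0.41,0.68,0],1],[[0,0,0],[-0.41,0.68,0],1],[[0,0,0],[-0.41,0.68,0],1]]'; python3 -m handwheel '[[[0,0,0],[-0.41,0.68,0],1],[[0,0,0],[-0.41,0.68,0],1],[[0,0,0],[-0.41,0.68,0],1],[[0,0,0],[-0.41,0.68,0],1],[[0,0,0],[-0.4,0.68,0],1]]';python3 -m handwheel '[[[0,0,0],[0,0,0],1],[[0,0,0],[0,0,0],1]]'
python3 - <<'E'
from bench import robot
import cv2,numpy as np
a,_=robot.snapshot("top");b,_=robot.snapshot("side")
f=lambda p,x,y,s:cv2.resize(p[y:y+s,x:x+s],(400,400),interpolation=cv2.INTER_CUBIC)
cv2.imwrite("pics/p3.png",np.hstack([f(a,230,150,100),f(b,200,180,160)])[:,:,::-1])
E
```

```text
time: 11.15
tool_pos: [0.6298, -0.0429, 0.0662]
ee_rot: [3.141, -0.004, 0.001]
wrist_force: [0.1, 1.5, 13.3]
width: 0.0003
finger_force: 6.5
time: 11.65
tool_pos: [0.5645, 0.0596, 0.1359]
ee_rot: [3.141, 0.006, -0.001]
wrist_force: [0.3, 0.6, -0.4]
width: 0.0005
finger_force: 0.0
time: 12.15
tool_pos: [0.4621, 0.2292, 0.1357]
ee_rot: [3.139, 0.006, 0.0]
wrist_force: [0.8, 0.5, 0.1]
width: 0.0003
finger_force: 0.0
time: 12.35
tool_pos: [0.4635, 0.2288, 0.1362]
ee_rot: [3.139, 0.004, 0.003]
wrist_force: [-0.5, -0.2, -0.6]
width: 0.0006
finger_force: 0.0
```

View pics/p3.png

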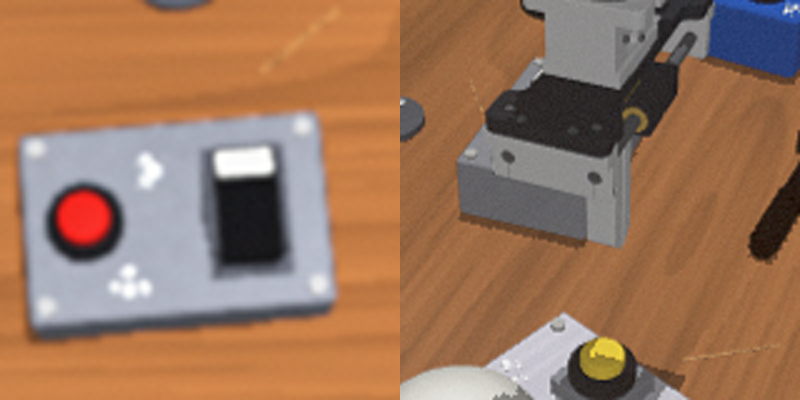

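The rocker's white end at top pixel (291,190) now looks down. I'll confirm its tilt in depth and check the fingertip against the key.

```bash
python3 - <<'E'
from bench import robot
import numpy as np
c=robot.calibration("top");K,T=c["mtx"],c["extrinsics"]
_,d=robot.snapshot("top")
for v in range(186,216,2):
    print(v,np.mean([T[:3,:3]@np.linalg.inv(K)@[u,v,1]*d[v,u]+T[:3,3] for u in range(288,296)],0).round(4))
c=robot.calibration("side");K,T=c["mtx"],c["extrinsics"]
q=K@(T[:3,:3].T@(np.array([.4635,.2288,.140])-T[:3,3]));print(q[:2]/q[2], robot.get_obs()["tool_pos"])
E
```

```text
186 [ 0.6407 -0.0457  0.0591]
188 [ 0.6336 -0.0453  0.0691]
190 [ 0.6285 -0.0451  0.0713]
192 [ 0.624  -0.045   0.0715]
194 [ 0.6195 -0.0448  0.0714]
196 [ 0.6144 -0.0446  0.0738]
198 [ 0.6097 -0.0444  0.0748]
200 [ 0.6049 -0.0442  0.0763]
202 [ 0.6006 -0.0441  0.0757]
204 [ 0.5958 -0.0439  0.0774]
206 [ 0.5913 -0.0437  0.0778]
208 [ 0.5868 -0.0436  0.078 ]
210 [ 0.5585 -0.0407  0.1988]
212 [ 0.5772 -0.0432  0.0821]
214 [ 0.573  -0.0431  0.081 ]
[283.40919277 276.86882926] [0.46525201 0.22785594 0.13693792]
```

The rocker tilts about 0.2 rad the other way, so it is fully on. Now the key.

```bash
python3 -m handwheel '[[[0,0,0],[0,0,-0.6],1],[[0,0,0],[0,0,-0.6],1],[[0,0,0],[0.01,0.02,-0.5],1],[[0,0,0],[0,0,0],1],[[0,0,0],[0,0,0],1]]'; python3 -m handwheel '[[[0,0,0],[0,0,-0.06],1],[[0,0,0],[0,0,-0.06],1],[[0,0,0],[0,0,-0.06],1],[[0,0,0],[0,0,0],1]]'; python3 -m handwheel '[[[0,0,0],[0,0,-0.04],1],[[0,0,0],[0,0,-0.04],1],[[0,0,0],[0,0,0],1]]'
```

```text
time: 13.0
tool_pos: [0.466, 0.2292, 0.0527]
ee_rot: [3.141, 0.001, -0.001]
wrist_force: [0.1, 0.4, 0.2]
width: 0.0007
finger_force: 0.0
time: 13.4
tool_pos: [0.4661, 0.2302, 0.0441]
ee_rot: [-3.142, -0.001, 0.001]
wrist_force: [0.1, -0.8, 0.8]
width: 0.0006
finger_force: 0.2
time: 13.7
tool_pos: [0.4662, 0.2303, 0.0402]
ee_rot: [-3.141, -0.001, 0.001]
wrist_force: [-0.0, -1.1, 3.9]
width: 0.0004
finger_force: 1.8
```

```bash
python3 -m handwheel '[[[0,0,0],[0,0,-0.04],1],[[0,0,0],[0,0,-0.02],1],[[0,0,0],[0,0,0],1]]'; python3 -m handwheel '[[[0,0,0],[0,0,-0.02],1],[[0,0,0],[0,0,-0.02],1],[[0,0,0],[0,0,0],1]]'
```

```text
time: 14.0
tool_pos: [0.4662, 0.2303, 0.038]
ee_rot: [-3.141, -0.001, 0.001]
wrist_force: [-1.4, -1.2, 7.4]
width: 0.0005
finger_force: 3.9
time: 14.3
tool_pos: [0.4663, 0.2303, 0.0379]
ee_rot: [-3.141, -0.002, 0.001]
wrist_force: [-4.0, -2.6, 15.7]
width: 0.0005
finger_force: 7.8
```

The key is on its hard stop. I'll hold it for 1.5 s, then lift clear.

```bash
H='x'; python3 -m handwheel '[[[0,0,0],[0,0,0],1],[[0,0,0],[0,0,0],1],[[0,0,0],[0,0,0],1],[[0,0,0],[0,0,0],1],[[0,0,0],[0,0,0],1]]'; python3 -m handwheel '[[[0,0,0],[0,0,0],1],[[0,0,0],[0,0,0],1],[[0,0,0],[0,0,0],1],[[0,0,0],[0,0,0],1],[[0,0,0],[0,0,0],1]]'; python3 -m handwheel '[[[0,0,0],[0,0,0],1],[[0,0,0],[0,0,0],1],[[0,0,0],[0,0,0],1],[[0,0,0],[0,0,0],1],[[0,0,0],[0,0,0],1]]'; python3 -m handwheel '[[[0,0,0],[0,0,0.5],1],[[0,0,0],[0,0,0.8],1],[[0,0,0],[0,0,0.8],1],[[0,0,0],[-0.6,-0.6,0],1],[[0,0,0],[-0.6,-0.6,0],1]]'; python3 -m handwheel '[[[0,0,0],[0,-0.8,0],1],[[0,0,0],[0,-0.8,0],1],[[0,0,0],[0,0,0],1],[[0,0,0],[0,0,0],1]]'
python3 - <<'E'
from bench import robot
import cv2,numpy as np
a,_=robot.snapshot("top");b,_=robot.snapshot("side")
f=lambda p:p[:,80:480]
cv2.imwrite("pics/p4.png",np.hstack([f(a),f(b)])[:,:,::-1])
E
```

```text
time: 14.8
tool_pos: [0.4662, 0.2303, 0.0378]
ee_rot: [-3.141, -0.002, 0.001]
wrist_force: [-4.3, -2.1, 15.9]
width: 0.0004
finger_force: 7.8
time: 15.3
tool_pos: [0.4663, 0.2303, 0.0378]
ee_rot: [-3.141, -0.002, 0.001]
wrist_force: [-5.8, -3.1, 15.8]
width: 0.0004
finger_force: 7.8
time: 15.8
tool_pos: [0.4663, 0.2303, 0.0378]
ee_rot: [-3.141, -0.002, 0.001]
wrist_force: [-4.9, -2.3, 14.8]
width: 0.0002
finger_force: 7.8
time: 16.3
tool_pos: [0.4062, 0.1701, 0.1408]
ee_rot: [-3.141, -0.002, 0.002]
wrist_force: [0.2, -0.8, -0.7]
width: 0.0006
finger_force: 0.0
time: 16.7
tool_pos: [0.4056, 0.0899, 0.1393]
ee_rot: [-3.141, 0.001, -0.002]
wrist_force: [1.1, -0.2, -0.5]
width: 0.0005
finger_force: 0.0
```

View pics/p4.png

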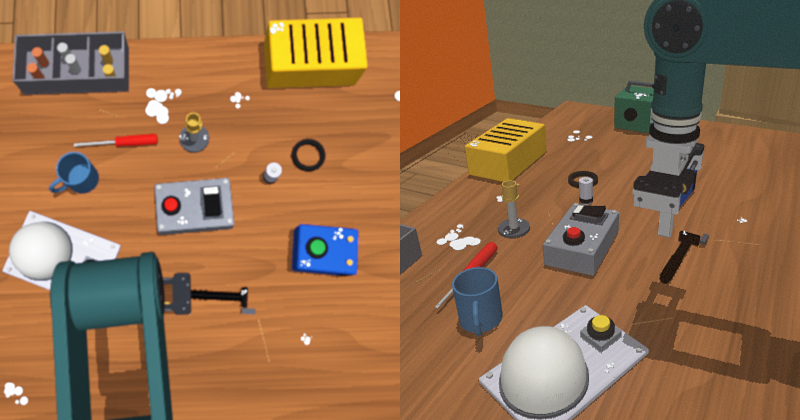

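Everything on the bench is where it was. The key (side pixel ~(281,324)) is back up, and the arm is clear of everything.

```bash
python3 -c "
from bench import robot
print(robot.close_job())"
```

```text
the job is handed in; nothing more can be done
None
```

I handed the job in at about 17 s: plunger pushed fully in, rocker thrown fully on, then the key held down for more than 1.5 s and let go, with nothing on the bench moved and the red button untouched; no verdict was returned.

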